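# Wind the music box, close it with its double lid, take the outer lid off again

### The job

Wind the red key inside the open bamboo music box clockwise until it stops fully wound (the white dot on its wing then points at the white mark beside it). Then lift the nested double lid by the white stem of the blue inner lid, so that both lids travel together, lower it gently over the box until the inner lid is fully seated in the mouth and the outer lid lies on the rim, and let go of the stem. Finally take the outer bamboo lid by its dark collar and raise it alone, straight up until it hangs clear above the stem over the box, leaving the inner lid seated and the other things on the shelf alone; finish while still holding the outer lid up there for me.

Things in the scene. Friction and masses are not known exactly. Their poses are not given: they have to be found in the camera images.
- box: Open square bamboo music box, fixed, 142 x 142 x 62 mm high, walls 8 mm (mouth 126 x 126 mm), floor 6 mm up. Origin: centre of the underside; z up, x and y along the sides. Dark posts 18 x 18 mm in the four inner corners, tops 54 mm up, carry the inner lid. A brass movement 50 x 60 mm, top 22 mm up, is under the key in the middle; on its +y side a white 8 mm mark.
- box_seat (a point): Centre of the inner lid's seat in the box mouth, 54 mm above the shelf, 8 mm below the rim. Axes as the box.
- key_grip (a point): Point on the upright axis of the red four-winged key, in the centre of the box, at the height to grip it (40 mm above the shelf). Its head is an upright cross 26 mm from tip to tip along this point's x and y, wings 10 mm thick: grip it over two opposite tips, at any quarter turn; it reaches from 25 to 47 mm above the shelf. A white dot on top marks the +x wing.
- key (a joint): Winding angle in rad, grows clockwise seen from above. At 0 the key's x is the box's x; at the stop, 4.71, the dot points along the box's +y, at the white mark: fully wound. Starts at 0.9 to 1.7. The spring resists with 0.06 to 0.09 N m; the key stays where it is left, so it can be wound in several grasps.
- inner_lid: Blue square plate 120 x 120 x 6 mm with a white square stem 14 x 14 mm in its centre; 70 to 140 g. Origin: centre of the underside; z up the stem, x, y along the sides. Starts flat on the shelf under the outer lid. Drops into the box mouth with 3 mm play a side (any quarter turn fits) and rests on the corner posts, plate top 2 mm below the rim.
- stem_top (a point): Top centre of the inner lid's stem, 62 mm above its underside; axes as the inner lid. With the lids nested the stem stands 28 mm out of the outer lid's collar (26 mm when closed on the box, its top then 116 mm above the shelf). Lifting by the stem carries both lids, as the outer rests on the inner plate.
- outer_lid: Bamboo square plate 146 x 146 x 8 mm with a dark square collar 40 x 40 mm, 20 mm high, round a 22 x 22 mm hole where the stem passes with 4 mm play a side; 105 to 210 g. Origin: centre of the underside; z up, x, y along the sides. Starts resting on the inner plate, 6 mm above the shelf; closed, it lies on the rim, 62 mm up. The collar lifts this lid alone.
- collar_top (a point): Top centre of the outer lid's collar (28 mm above the outer lid's underside; the collar is 20 mm high). Axes as the outer lid.
- whistle: Orange plastic whistle, 42 x 18 x 22 mm, bystander. Origin: under its round body.
- bell: Chrome bicycle bell, 58 mm across, 40 mm high, bystander. Origin: centre of the underside.
- dish: Blue ceramic dish, 110 mm across, 28 mm high, bystander. Origin: centre of the underside.
- phone_stand: Black hard silicone phone stand, 85 x 70 mm, 90 mm high, bystander. Origin: centre of the underside.
- plant_pot: Succulent in a terracotta pot, 86 mm across, 72 mm high (115 mm with leaves), bystander. Origin: centre of the underside.
- mug: White mug, 80 mm across, 90 mm high, handle to its +y, bystander. Origin: centre of the underside.
- glasses_case: Grey glasses case, 60 x 155 x 35 mm, bystander. Origin: centre of the underside.
Not all that is in view belongs to the job. Leave any purple look-alike of the box alone.

How it is judged:
By the outcome, as a careful person would: the job done as asked, in the order asked, and still so for the second after the job is handed in, while the arm keeps its last pose, push and grip.
It also fails if it takes over 72 s, if anything falls off the work surface, if the arm or the gripper's body presses on something with over 40 N, if the wrist force passes 120 N, or if a joint passes its speed limit or range.

### The arm

A 7-joint arm with a two-finger parallel gripper is mounted at the origin on the work surface. World frame = base frame: x ahead of the robot, y to its left, z up, the work surface at z = 0. Lengths are in m, angles in rad, forces in N, time in s.
With the tool pointing down it reaches from about 0.425 to 0.95 m from the base axis. Payload 4.7 kg.
Tool frame: the origin (TCP) lies on the centre line of the jaws, within the pads' length; the fingertips stand robot.nose_length ahead of it and the grasp point (between the pads) lies 8 mm behind it (robot.nose_length is the distance from the TCP to the fingertips, in m); z points along the fingers, x is the direction in which the jaws open and shut, and the axes are right-handed (so a half turn about z gives the same grasp; the last joint's range is limited). The gripper opens to 85 mm and grips with 20 to 120 N. Pads are 22 mm wide; open, the fingers measure 114 mm over their backs; the gripper's body (76 mm by 85 mm) begins 54 mm behind the grasp point. The pads swing forward as they close: fully open they stand 13 mm farther back than shut.
Start: joints at [1.201, 0.469, -0.049, 1.532, 0.024, 1.141, -0.082], TCP at [0.226, -0.636, 0.242] pointing down, gripper open.
Joint ranges: [-2.59, 2.59], [-0.33, 1.99], [-1.39, 1.29], [0.1, 2.45], [-1.04, 4.18], [0.21, 1.99], [-2.66, 2.66]. Speed limits (rad/s): [2.57, 2.57, 3.14, 3.14, 3.14, 3.14, 3.14].

### API

Orientations are given as [roll, pitch, yaw] about the fixed x, y, z axes, in that order (R = Rz(yaw) Ry(pitch) Rx(roll)).
In Python, from plant import robot gives the robot as it stands. Calls block until the motion is done:
- robot.goto(position, orientation): joint-space move of the TCP to a pose.
- robot.move_straight(position, vel=0.15, attitude=None, contact_N=None): straight line of the TCP; attitude=None keeps the orientation; vel is the mean speed in m/s. With contact_N (N) it stops when the force on the tool has changed by that much, and returns True; else False.
- robot.move_joints(angles): joint-space move.
- robot.grip(opening, strength=None): opening from 0.0 (shut) to 1.0 (fully open); strength is the grip in N (None keeps the last); returns when the fingers have stopped.
- robot.sleep(seconds).
- robot.inverse_kinematics(position, orientation): joint angles nearest the present ones, or None.
- robot.sense(): the state.
- robot.grab_frame(name): name is "scene" or "top" or "wrist"; returns a dict with "image" (400x640x3 uint8, red, green, blue), "range_z" (400x640 float32, m along the optical axis (not along the pixel's ray), 0 where there is no reading), "fx", "fy", "cx", "cy" (pixels), "dist_coeffs" ([k1, k2, p1, p2, k3] as OpenCV has them; the pictures are not rectified), "R" (3x3) and "t" (3): a world point X has camera coordinates R X + t. Camera axes: x right, y down, z forward; pixel columns grow to the right and rows downward; lengths in m; the calibration is good to about 2 mm. A picture is of the moment at which its call begins.
A pose or a line that the arm cannot do raises robot.IKError and nothing moves.
- robot.close_job(): hands the job in, once; it reports no verdict.
The state is a dict: "t": time; "joint_pos": joint angles; "joint_velocities": joint speeds; "effort": joint torques, N m; "tcp_pos": TCP position; "tcp_rot": TCP orientation; "wrist_force": force on the tool from outside, world axes, zero at the start; "torque": the same for the moment, N m; "opening": opening from 0.0 (shut) to 1.0 (fully open).
Only numpy, scipy, OpenCV 4.12 (cv2) and the standard library are available. Lean on these libraries where they do the work, as an engineer would, in place of code of your own. Each camera call takes 0.05 s, during which the arm holds its last target.

## Working session

There is one attempt and no reset: what is moved stays moved. The work goes in short steps, each a Python script; the robot and the scene stay as the last script left them, time stands still between calls to the robot, and variables do not carry over. Pictures are saved under pics/ and viewed, and the job is handed in when it is done.

```bash
ls; mkdir -p pics
python3 - <<'E'
from plant import robot
import cv2,numpy as np
print(robot.nose_length, robot.sense())
for n in ["scene","top","wrist"]:
    f=robot.grab_frame(n); cv2.imwrite(f"pics/a_{n}.png",f["image"][:,:,::-1])
    np.savez(f"pics/a_{n}.npz",**f)
    print(n,f["fx"],f["fy"],f["cx"],f["cy"],f["dist_coeffs"],f["R"],f["t"])
E
```

```text
pics
0.011 {'t': 0.0, 'joint_pos': array([ 1.20108483,  0.46945393, -0.04858561,  1.53368469,  0.02405814,
        1.14100515, -0.08229871]), 'joint_velocities': array([ 0.00082211,  0.0002519 , -0.00068344,  0.00044504, -0.0003438 ,
       -0.00079715,  0.00023648]), 'effort': array([ 1.03113684e-04, -5.10302174e+01, -4.66953730e-02, -2.37707502e+01,
        1.06398028e-02,  7.48689752e-03, -2.69230163e-06]), 'tcp_pos': array([ 0.22544844, -0.63564139,  0.24125686]), 'tcp_rot': array([ 3.14155402e+00,  1.96713062e-03, -1.22997796e+00]), 'wrist_force': array([ 0.11017754, -0.2371996 , -0.66824233]), 'torque': array([-0.05487314, -0.05662652,  0.00467687]), 'opening': 0.9993668763558095}
scene 456.9697676134199 456.9697676134199 326.8697244206734 196.09617457571915 [-0.03331006  0.          0.          0.          0.        ] [[-0.28154311  0.95954732 -0.00155558]
 [ 0.67134227  0.19582134 -0.71481016]
 [-0.68558956 -0.2022942  -0.69931682]] [ 0.2747471  -0.30765798  1.51483902]
top 369.1377781517281 369.1377781517281 319.28407996965774 203.49762542063613 [-0.00852053  0.          0.          0.          0.        ] [[-0.00936704 -0.99986871 -0.01322194]
 [-0.98764368  0.01131946 -0.15630683]
 [ 0.15643598  0.01159444 -0.98762005]] [-0.08586001  0.545396    1.07557285]
wrist 287.1444228956588 287.1444228956588 316.24140513299204 200.14443653248185 [-0.02591103  0.          0.          0.          0.        ] [[ 0.33468436 -0.9423289  -0.00161708]
 [-0.90580139 -0.3221832   0.27517601]
 [-0.25982731 -0.09063235 -0.9613925 ]] [-0.67516284 -0.03610211  0.37856334]
```

View pics/a_scene.png

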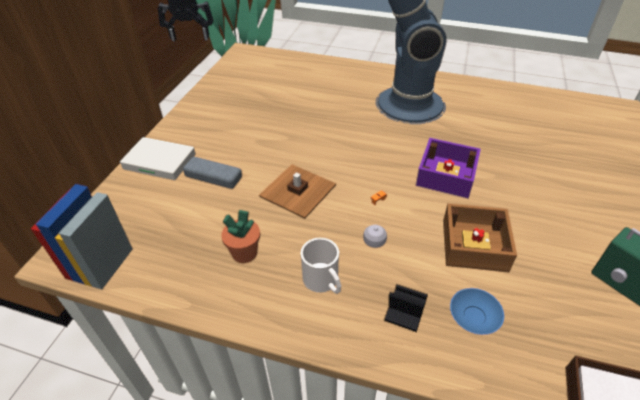

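View pics/a_top.png

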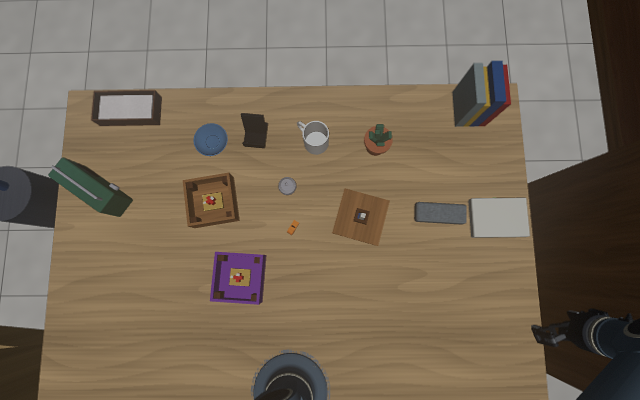

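```bash
cat > h.py <<'E'
import numpy as np,cv2
def ray(f,uv):
    K=np.array([[f["fx"],0,f["cx"]],[0,f["fy"],f["cy"]],[0,0,1.]])
    p=cv2.undistortPoints(np.array(uv,float).reshape(-1,1,2),K,np.array(f["dist_coeffs"],float)).reshape(-1,2)
    return np.c_[p,np.ones(len(p))]
def onplane(f,uv,z):
    d=ray(f,uv)@f["R"]; c=-f["R"].T@f["t"]
    return c+d*((z-c[2])/d[:,2])[:,None]
def cloud(f):
    h,w=f["range_z"].shape
    uv=np.stack(np.meshgrid(np.arange(w),np.arange(h)),-1).reshape(-1,2)
    X=(ray(f,uv)*f["range_z"].reshape(-1,1)-f["t"])@f["R"]
    return X.reshape(h,w,3)
def proj(f,X):
    K=np.array([[f["fx"],0,f["cx"]],[0,f["fy"],f["cy"]],[0,0,1.]])
    return cv2.projectPoints(np.array(X,float).reshape(-1,1,3),cv2.Rodrigues(f["R"])[0],f["t"],K,np.array(f["dist_coeffs"],float))[0].reshape(-1,2)
E
python3 - <<'E'
import numpy as np,cv2
from h import *
f=dict(np.load("pics/a_top.npz"))
X=cloud(f)
c=f["image"][:,:,::-1]
cv2.imwrite("pics/a_box.png",cv2.resize(c[165:235,175:245],(560,560),interpolation=cv2.INTER_CUBIC))
cv2.imwrite("pics/a_lid.png",cv2.resize(c[180:250,325:395],(560,560),interpolation=cv2.INTER_CUBIC))
for n,(u0,u1,v0,v1),zz in [("box",(175,245,165,240),(.052,.075)),("lid",(325,395,180,250),(.009,.022)),("collar",(325,395,180,250),(.028,.042)),("stem",(325,395,180,250),(.05,.075))]:
    P=X[v0:v1,u0:u1].reshape(-1,3); m=(P[:,2]>zz[0])&(P[:,2]<zz[1]); P=P[m]
    r=cv2.minAreaRect((P[:,:2]*1000).astype(np.float32)); print(n,len(P),r,np.median(P[:,2]) if len(P) else 0)
for u,v in [(287,186),(292,228),(210,140),(255,130),(315,137),(378,140),(440,213),(239,278)]: print((u,v),X[v,u])
E
```

```text
box 696 ((559.9495849609375, 241.40267944335938), (143.49961853027344, 144.38650512695312), 8.99632453918457) 0.06038459414535463
lid 2018 ((507.707763671875, -219.35671997070312), (146.1846160888672, 146.63494873046875), 73.66056060791016) 0.01337400039961379
collar 125 ((507.38067626953125, -218.9976348876953), (39.917747497558594, 40.838165283203125), 71.8522720336914) 0.03340838170126934
stem 25 ((505.6384582519531, -219.52066040039062), (14.340153694152832, 12.335128784179688), 88.1440200805664) 0.06157931031197866
(287, 186) [0.60100098 0.00721251 0.03619262]
(292, 228) [ 0.47263867 -0.00742475  0.0243673 ]
(210, 140) [0.76137793 0.25954655 0.00794204]
(255, 130) [0.78753746 0.11172384 0.02248262]
(315, 137) [ 0.76688132 -0.07935955  0.0070442 ]
(378, 140) [ 0.72678167 -0.26880842  0.08791561]
(440, 213) [ 0.51228074 -0.45628606  0.03544834]
(239, 278) [0.32518802 0.14619029 0.04587212]
```

View pics/a_box.png

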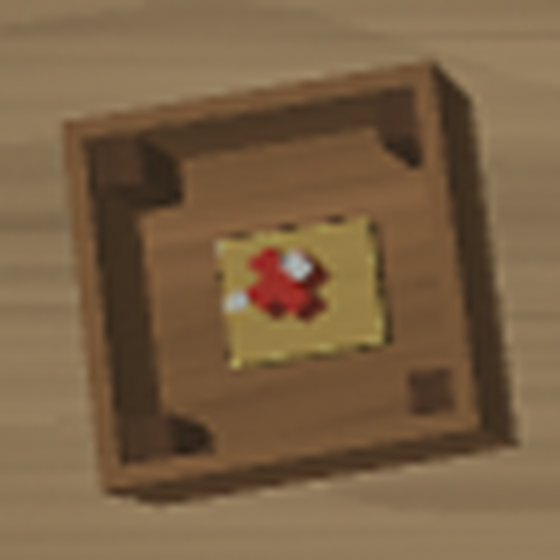

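View pics/a_lid.png

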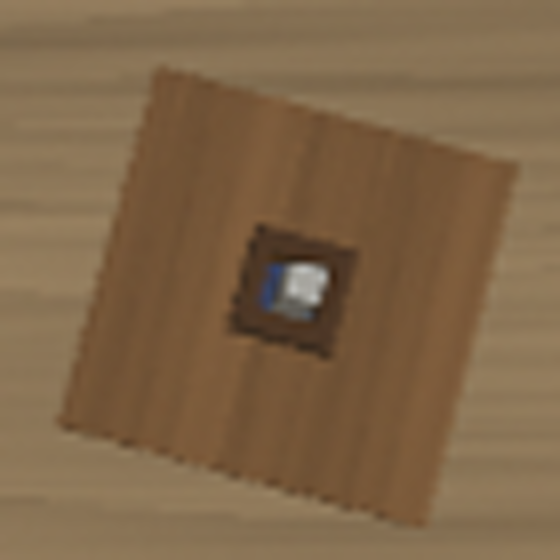

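Run:
```python
from plant import robot
import numpy as np,cv2
from h import *
f=dict(np.load("pics/a_wrist.npz"));s=robot.sense()
c=-f["R"].T@f["t"]; print("cam pos",c,"rel",c-s["tcp_pos"])
for yaw in [0.407+k*np.pi/4 for k in range(-4,5)]:
    q=robot.inverse_kinematics([.56,.2414,.036],[np.pi,0,yaw]); print(round(yaw,2),None if q is None else np.round(q,2))
robot.goto([.545,.235,.22],[np.pi,0,0.407])
f=robot.grab_frame("wrist"); cv2.imwrite("pics/b_wrist.png",f["image"][:,:,::-1]); np.savez("pics/b_wrist.npz",**f)
s=robot.sense();print(s["t"],s["tcp_pos"],s["tcp_rot"],s["joint_pos"])
```

```text
cam pos [ 0.29162619 -0.61354687  0.3727906 ] rel [0.06613782 0.02223058 0.13128969]
-2.73 [ 0.28  0.98 -1.19  1.81  1.03  1.12  2.26]
-1.95 [-0.85  0.66  0.52  1.88 -0.48  0.73 -2.  ]
-1.16 [-0.08  0.68 -0.56  1.83  0.49  0.77 -2.06]
-0.38 [ 0.08  0.76 -0.8   1.82  0.7   0.87 -1.44]
0.41 [ 0.08  0.75 -0.79  1.82  0.69  0.86 -0.64]
1.19 [ 0.1   0.77 -0.82  1.82  0.72  0.88  0.12]
1.98 [ 0.2   0.86 -1.    1.82  0.87  0.98  0.8 ]
2.76 [ 0.28  0.98 -1.19  1.81  1.03  1.12  1.48]
3.55 [ 0.28  0.98 -1.19  1.81  1.03  1.12  2.26]
3.4417 [0.54542501 0.23423525 0.21984127] [3.14127418e+00 2.20700220e-04 4.05569842e-01] [ 0.30079766  0.61344361 -1.133866    1.71661772  0.59339522  1.20306607
 -0.58354879]
```

View pics/b_wrist.png

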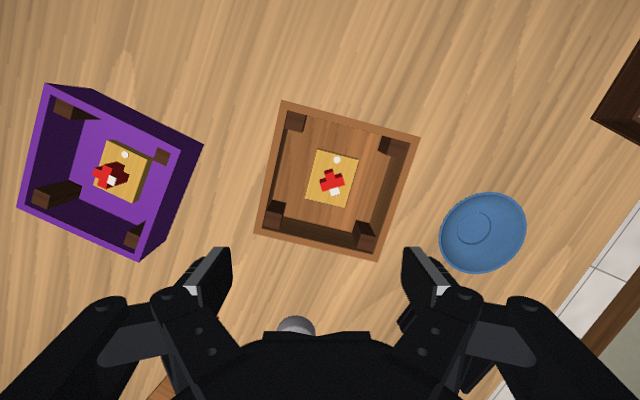

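Run:
```python
import numpy as np,cv2
from h import *
f=dict(np.load("pics/b_wrist.npz"))
X=cloud(f); P=X[90:270,245:430].reshape(-1,3)
m=(P[:,2]>.057)&(P[:,2]<.068)&(P[:,0]<.7); P=P[m]; print(len(P),cv2.minAreaRect((P[:,:2]*1000).astype(np.float32)),np.median(P[:,2]))
im=f["image"].astype(int)
red=(im[:,:,0]>150)&(im[:,:,1]<70)&(im[:,:,2]<70); wh=(im.min(2)>190)
for n,m,z in [("red",red,.047),("white",wh,.047)]:
    m=m.copy();m[:,:290]=0;m[:,380:]=0;m[:140]=0;m[215:]=0
    nl,l,st,ce=cv2.connectedComponentsWithStats(m.astype(np.uint8))
    for i in range(1,nl): print(n,st[i],ce[i],onplane(f,ce[i],z),onplane(f,ce[i],.022),np.median(X[l==i],0))
cv2.imwrite("pics/b_crop.png",cv2.resize(f["image"][90:270,245:430,::-1],None,fx=3,fy=3,interpolation=cv2.INTER_CUBIC))
g=np.load("pics/a_top.npz");g=dict(g)
b=np.array([.560,.2414]);
for yaw in [np.deg2rad(9)]:
    R=np.array([[np.cos(yaw),-np.sin(yaw)],[np.sin(yaw),np.cos(yaw)]])
    print(proj(f,[np.r_[b+R@np.array([sx,sy])*.071,.062] for sx,sy in [(1,1),(1,-1),(-1,-1),(-1,1)]]), proj(f,[np.r_[b,.047]]))
```

```text
4357 ((561.7037963867188, 240.40118408203125), (142.88182067871094, 142.86923217773438), 8.878352165222168) 0.061842996387870004
red [320 172  24  19 255] [331.12941176 181.45490196] [[0.55917226 0.24281831 0.047     ]] [[0.56253811 0.23833525 0.022     ]] [0.55815253 0.24367763 0.04686725]
white [334 157   6   6  32] [336.5 159.5] [[0.55471177 0.26677792 0.047     ]] [[0.55771107 0.2642638  0.022     ]] [0.55760782 0.26431182 0.02282385]
white [330 188  10   8  55] [334.4        191.34545455] [[0.56695807 0.23414807 0.047     ]] [[0.57096375 0.2289525  0.022     ]] [0.56674925 0.23423741 0.04759743]
[[420.01506325 135.55014119]
 [376.70338223 261.29425442]
 [251.71523934 232.25531911]
 [279.52630659  97.98564017]] [[331.29327764 182.92713298]]
```

View pics/b_crop.png

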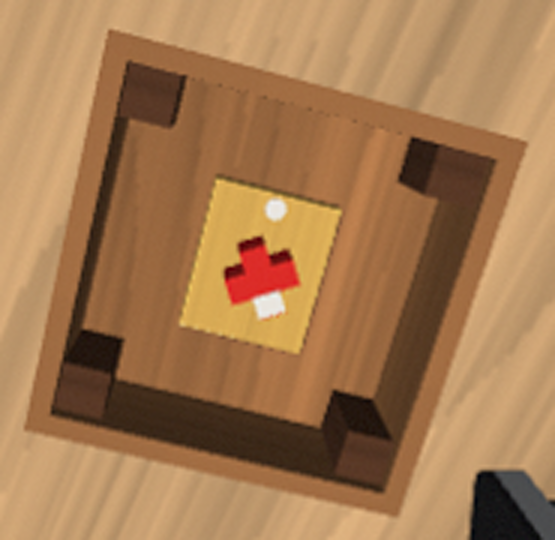

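Run:
```python
from plant import robot
import numpy as np
C=[.561,.2408]; D=lambda y:[np.pi,0,y]
robot.move_joints([-0.41,.469,0,1.532,0,1.141,1.89])
s=robot.sense();print(s["t"],s["tcp_pos"],s["tcp_rot"])
robot.goto(C+[.14],D(2.29))
robot.grip(0.6,60)
s=robot.sense();print(s["t"],s["tcp_pos"],s["tcp_rot"],s["joint_pos"],s["opening"])
print(robot.move_straight(C+[.036],vel=.08,contact_N=8))
s=robot.sense();print(s["t"],s["tcp_pos"],s["tcp_rot"],s["joint_pos"],s["wrist_force"])
```

```text
5.5583 [0.63526432 0.23030465 0.24201467] [-3.14061600e+00 -5.55906260e-04  2.29997517e+00]
6.5667 [0.56157963 0.2407626  0.1404555 ] [3.14064956e+00 3.22559918e-04 2.28955464e+00] [-0.4618291   0.46693211 -0.0164249   1.79356098  0.00970392  0.88018394
  1.80688454] 0.594859324812865
False
8.0167 [0.56143227 0.24097275 0.03660539] [3.14042341e+00 3.25835288e-04 2.28995651e+00] [-0.46185849  0.60419886 -0.01717496  1.85430356  0.01553385  0.68200488
  1.80191589] [-0.10856966  0.1946942  -0.2939984 ]
```

Run:
```python
from plant import robot
import numpy as np,cv2
robot.grip(0.0,60)
s=robot.sense();print(s["t"],s["tcp_pos"],s["tcp_rot"],s["opening"],s["wrist_force"],s["torque"])
q0=s["joint_pos"].copy()
for d in [-.4,-.8]:
    q=q0.copy();q[6]+=d; robot.move_joints(q); s=robot.sense();print(s["t"],s["tcp_pos"],s["tcp_rot"],s["opening"],s["wrist_force"],s["torque"])
for n in["wrist"]:
    f=robot.grab_frame(n);cv2.imwrite("pics/c_wrist.png",f["image"][:,:,::-1])
```

```text
8.3667 [0.5607769  0.24152071 0.03681847] [ 3.14104553e+00 -6.83479271e-04  2.29029630e+00] 0.28473340026965915 [-3.29037224  1.06105761  6.09355135] [ 0.10360316  0.48662835 -0.08132118]
8.8333 [0.56063817 0.24161584 0.0368548 ] [ 3.14151336e+00 -9.92532685e-04  1.89282353e+00] 0.28896302285501446 [-1.4435012   0.23040148  0.96787746] [-0.00890808  0.19790425 -0.06751126]
9.3 [0.56061785 0.2416896  0.03686847] [-3.14120148e+00 -1.00709721e-03  1.49382164e+00] 0.28673544910430465 [-0.77437123 -0.18200702  2.18382102] [ 0.05528519  0.30181517 -0.00875711]
```

View pics/c_wrist.png

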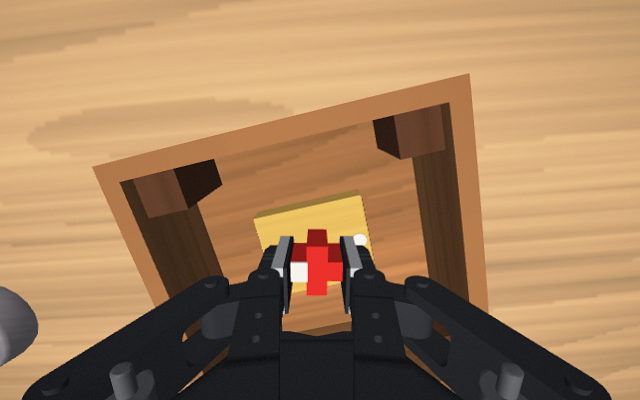

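Run:
```python
from plant import robot
import numpy as np,cv2
def st():
    s=robot.sense();print(s["t"],s["tcp_pos"],s["tcp_rot"],s["opening"],s["wrist_force"],s["torque"]);return s
s=st();q=s["joint_pos"].copy()
for tgt in [0.,-1.,-1.3]:
    q[6]+=tgt-robot.sense()["tcp_rot"][2]; robot.move_joints(q); s=st()
while 1:
    q[6]-=.03; robot.move_joints(q); s=st()
    if s["tcp_rot"][2]<-1.5 or abs(s["torque"][2])>.4: break
f=robot.grab_frame("wrist");cv2.imwrite("pics/d_wrist.png",f["image"][:,:,::-1])
```

```text
9.35 [0.56063026 0.24165614 0.03685556] [-3.14120644e+00 -9.53506577e-04  1.49334956e+00] 0.2898640082528706 [-1.4013973   0.44111192  0.9199011 ] [-0.00521291  0.32106593 -0.03959883]
10.6833 [0.5607472  0.24194332 0.03685392] [-3.14012956e+00  2.95109904e-05  9.58842892e-04] 0.28726466089238756 [-0.86568326  1.5513614   0.71356176] [ 0.31889424  0.27787903 -0.08291152]
11.6333 [0.56090507 0.24190918 0.0368471 ] [-3.14049739e+00  1.10094805e-03 -9.99944448e-01] 0.28665766683299965 [ 0.52030045  2.76751608 -0.77365586] [ 0.51078519 -0.00761667  0.01760388]
12.025 [0.56094894 0.24185067 0.03686967] [-3.14081817e+00  1.27143015e-03 -1.29776793e+00] 0.28650113490344176 [ 1.20667845  2.40444725 -1.14740311] [ 0.56176643 -0.18479295 -0.05149021]
12.275 [0.56093202 0.2418624  0.03686926] [-3.14088187e+00  1.29790251e-03 -1.32909318e+00] 0.2819418040722885 [ 1.12650017  2.93147468 -2.16313019] [ 0.62949481 -0.32089921 -0.02228087]
12.525 [0.56095083 0.24183535 0.03687193] [-3.14092819e+00  1.28369345e-03 -1.35973827e+00] 0.2869205835481298 [ 1.76402567  2.95557978 -2.64886887] [ 0.72563135 -0.41077491 -0.00601581]
12.775 [0.56091784 0.24178966 0.03687127] [-3.14104327e+00  1.26894579e-03 -1.39002904e+00] 0.2835703061420693 [ 2.38197399  3.67496688 -3.16290564] [ 0.77605609 -0.60289356 -0.01451276]
13.025 [0.560903   0.24178594 0.03686385] [-3.14104146e+00  1.02443218e-03 -1.41903279e+00] 0.28355740325877876 [ 3.13706394  3.27650144 -3.30718048] [ 0.79707243 -0.67847631  0.28076727]
13.275 [0.56091322 0.24184254 0.03689794] [-3.14091125e+00  7.36221023e-04 -1.44751519e+00] 0.2868567180206157 [ 3.52038063  2.09761639 -2.99582958] [ 0.81597723 -0.78694491  0.93122266]
```

View pics/d_wrist.png

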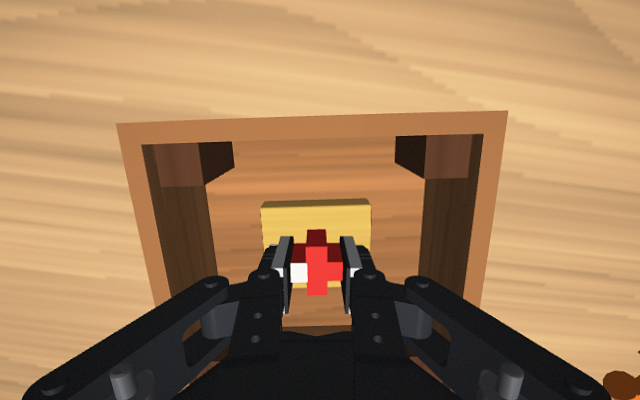

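Run:
```python
from plant import robot
import numpy as np,cv2
robot.grip(0.6)
robot.move_straight([.561,.2416,.22],vel=.2)
f=robot.grab_frame("wrist");cv2.imwrite("pics/e_wrist.png",f["image"][:,:,::-1]);np.savez("pics/e_wrist.npz",**f)
# to lid
robot.goto([.49,-.2,.25],[np.pi,0,-0.4])
f=robot.grab_frame("wrist");cv2.imwrite("pics/e_lid.png",f["image"][:,:,::-1]);np.savez("pics/e_lid.npz",**f)
s=robot.sense();print(s["t"],s["tcp_pos"],s["joint_pos"],s["opening"])
```

```text
16.5083 [ 0.49050537 -0.19888834  0.24976387] [ 0.26890518  0.22338999  0.04357514  1.87149141 -0.01163939  1.04731391
 -0.08109505] 0.5986201079985427
```

View pics/e_wrist.png

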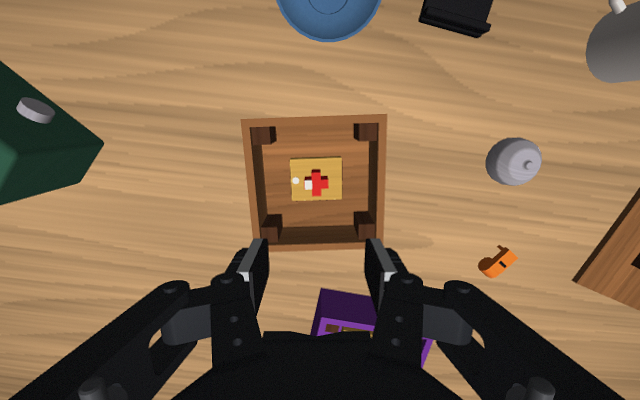

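View pics/e_lid.png

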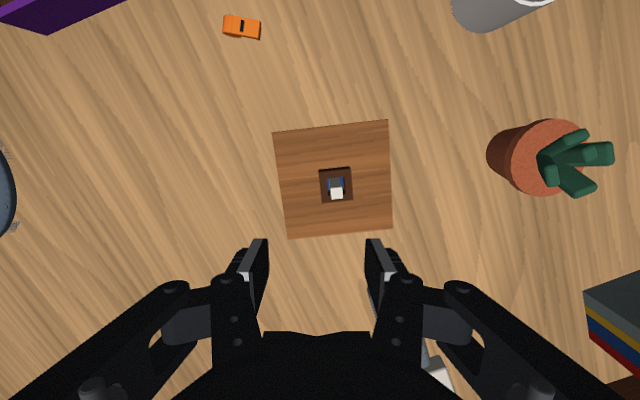

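Run:
```python
import numpy as np,cv2
from h import *
f=dict(np.load("pics/e_lid.npz")); X=cloud(f)
for n,zz in [("lid",(.010,.018)),("collar",(.03,.038)),("stem",(.058,.068))]:
    P=X[100:245,265:400].reshape(-1,3);P=P[(P[:,2]>zz[0])&(P[:,2]<zz[1])]
    print(n,len(P),cv2.minAreaRect((P[:,:2]*1000).astype(np.float32)),np.median(P,0))
cv2.imwrite("pics/e_lidc.png",cv2.resize(f["image"][150:220,300:380,::-1],None,fx=8,fy=8,interpolation=cv2.INTER_CUBIC))
```

```text
lid 11171 ((508.91375732421875, -220.20709228515625), (146.65362548828125, 146.5726318359375), 73.63584899902344) [ 0.51113502 -0.2116754   0.01397004]
collar 697 ((508.75628662109375, -219.9719696044922), (40.672027587890625, 40.0238151550293), 73.51699829101562) [ 0.51116381 -0.21614426  0.03388374]
stem 151 ((507.22802734375, -221.00363159179688), (14.29531192779541, 13.977094650268555), 74.11090850830078) [ 0.50720538 -0.22056916  0.0616727 ]
```

View pics/e_lidc.png

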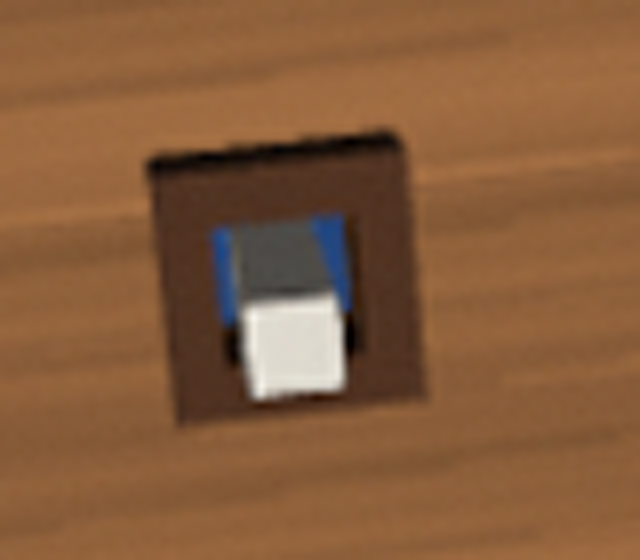

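Run:
```python
import numpy as np,cv2
from h import *
A=np.array([.56085,.24165])
for fn,yaw,(v0,v1,u0,u1) in [("b_wrist",.4056,(90,270,245,430)),("e_wrist",-1.44,(105,255,230,395))]:
    f=dict(np.load(f"pics/{fn}.npz")); X=cloud(f); P=X[v0:v1,u0:u1].reshape(-1,3);P=P[(P[:,2]>.057)&(P[:,2]<.068)]
    r=cv2.minAreaRect((P[:,:2]*1000).astype(np.float32)); d=np.array(r[0])-A*1000
    c,s=np.cos(yaw),np.sin(yaw); print(fn,r,"bias tool-yaw frame mm",[c*d[0]+s*d[1],-s*d[0]+c*d[1]])
```

```text
b_wrist ((561.7037963867188, 240.40118408203125), (142.88182067871094, 142.86923217773438), 8.878352165222168) bias tool-yaw frame mm [np.float64(0.2917788322697193), np.float64(-1.4843768322045496)]
e_wrist ((560.5172119140625, 240.439453125), (142.97134399414062, 142.67529296875), 8.86446475982666) bias tool-yaw frame mm [np.float64(1.156803348704288), np.float64(-0.4878295390202496)]
```

Run:
```python
from plant import robot
import numpy as np,cv2
def st():
    s=robot.sense();print(s["t"],s["tcp_pos"],s["tcp_rot"],s["opening"],s["wrist_force"],s["torque"]);return s
S=[.5068,-.2198]; y=-0.282
robot.goto(S+[.13],[np.pi,0,y]); robot.grip(.45,60)
st()
print(robot.move_straight(S+[.050],vel=.08,contact_N=6)); st()
robot.grip(0,60); st()
f=robot.grab_frame("wrist");cv2.imwrite("pics/f1.png",f["image"][:,:,::-1])
```

```text
17.35 [ 0.50774814 -0.21986543  0.13175455] [ 3.14155367 -0.00330079 -0.2817817 ] 0.4515060082282401 [-0.11711929 -0.58184913 -0.86166127] [ 0.05063666  0.00429825 -0.06262524]
False
18.5 [ 0.50720463 -0.21999184  0.05047118] [ 3.14150084e+00 -1.06229905e-03 -2.82075321e-01] 0.4484352014747953 [ 1.37286855  0.62563847 -0.77721201] [ 0.01460176 -0.03426722  0.0014462 ]
18.8417 [ 0.5071724  -0.21994474  0.05073282] [ 3.14156354e+00 -1.02065044e-03 -2.82021270e-01] 0.14742703565235366 [-0.22302666  0.59775919  4.81302694] [ 0.1552506   0.18729018 -0.01631721]
```

View pics/f1.png

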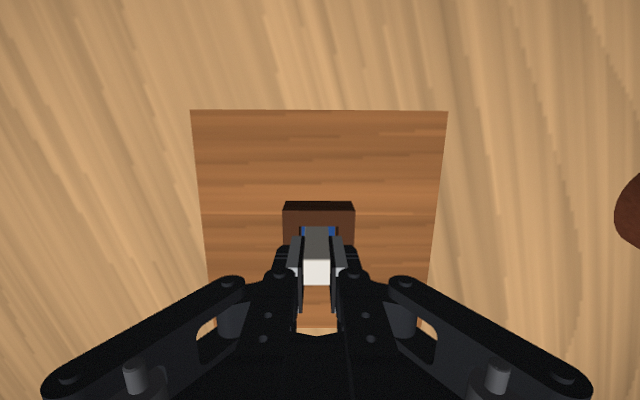

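Run:
```python
from plant import robot
import numpy as np,cv2
def st():
    s=robot.sense();print(s["t"],s["tcp_pos"],s["tcp_rot"],s["opening"],s["wrist_force"],s["torque"]);return s
p=robot.sense()["tcp_pos"]
robot.move_straight([p[0],p[1],.08],vel=.06); st()
robot.move_straight([p[0],p[1],.20],vel=.12); st()
for n in ["wrist","scene"]:
    f=robot.grab_frame(n);cv2.imwrite(f"pics/g_{n}.png",f["image"][:,:,::-1]);np.savez(f"pics/g_{n}.npz",**f)
cv2.imwrite("pics/g_scenec.png",cv2.resize(f["image"][80:260,200:400,::-1],None,fx=3,fy=3,interpolation=cv2.INTER_CUBIC))
```

```text
19.5417 [ 0.50701867 -0.21989639  0.08007901] [-3.14156934e+00 -4.01441377e-05 -2.82037453e-01] 0.1436648266837094 [-0.37470435 -0.59391788 -2.30432478] [-0.01747323 -0.01763754  0.00747013]
20.6917 [ 0.50649857 -0.21970993  0.19907397] [-3.14152167e+00  1.93783547e-03 -2.81942780e-01] 0.14980781036764407 [ 0.66345291  0.49615047 -3.83853297] [ 0.00909612 -0.00869034  0.00306923]
```

View pics/g_wrist.png

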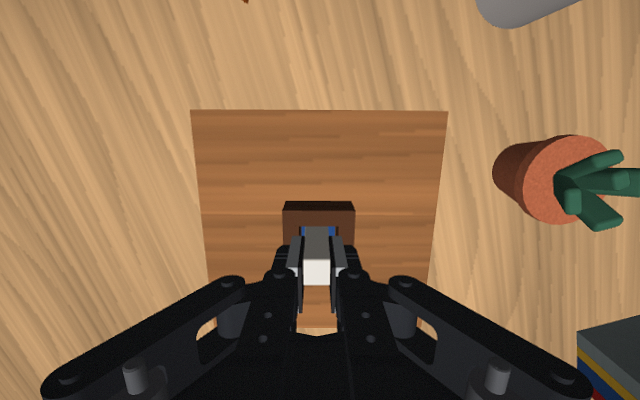

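View pics/g_scenec.png

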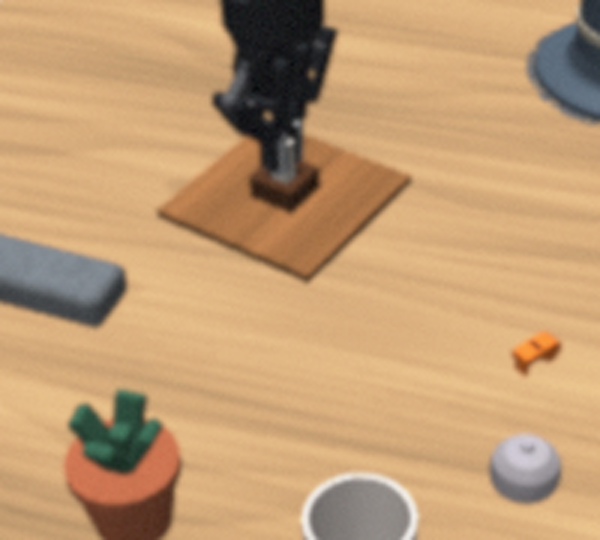

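Run:
```python
from plant import robot
import numpy as np,cv2
def st():
    s=robot.sense();print(s["t"],s["tcp_pos"],s["tcp_rot"],s["opening"],s["wrist_force"],s["torque"]);return s
B=[.5609,.2416]
robot.move_straight(B+[.20],vel=.16,attitude=[np.pi,0,.156]); st()
robot.move_straight(B+[.13],vel=.08);robot.sleep(.3); s=st()
for n in ["wrist","scene","top"]:
    f=robot.grab_frame(n);cv2.imwrite(f"pics/h_{n}.png",f["image"][:,:,::-1]);np.savez(f"pics/h_{n}.npz",**f)
    if n=="scene":cv2.imwrite("pics/h_scenec.png",cv2.resize(f["image"][130:290,400:560,::-1],None,fx=3.5,fy=3.5,interpolation=cv2.INTER_CUBIC))
```

```text
23.85 [0.56098454 0.24102688 0.20002814] [3.14128933e+00 8.00211174e-06 1.55219007e-01] 0.14704982067782807 [-0.04199677 -0.46618947 -3.04445355] [-0.05075108  0.01919854 -0.00550802]
25.175 [0.5610848  0.2416496  0.13040317] [-3.14145035e+00 -7.11337656e-04  1.55978217e-01] 0.1498599888080361 [-0.05720137 -0.20476231 -2.29088809] [-0.02496238  0.01020553  0.01405982]
```

View pics/h_wrist.png

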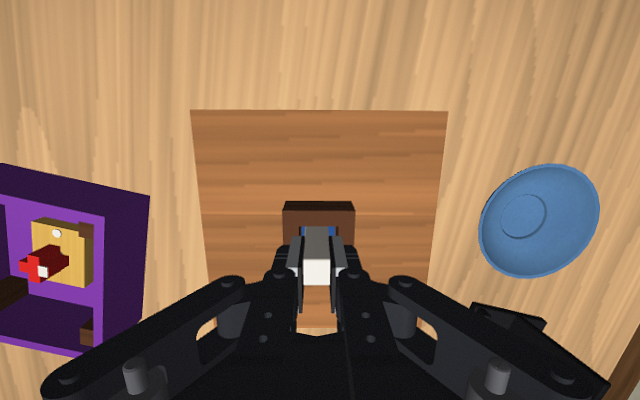

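View pics/h_scenec.png

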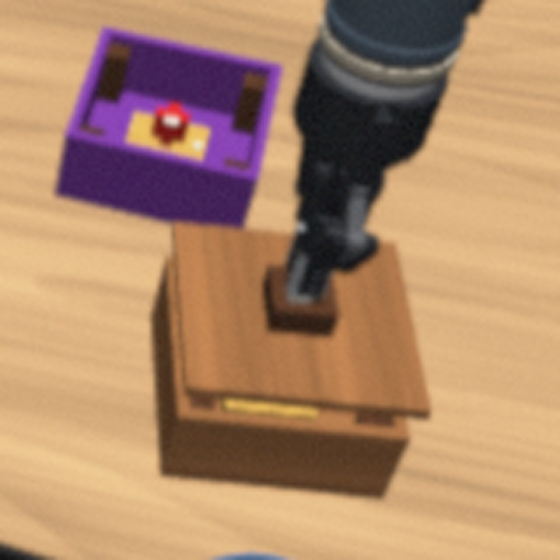

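Run:
```python
from plant import robot
import numpy as np,cv2
def st():
    s=robot.sense();print(s["t"],s["tcp_pos"],s["tcp_rot"],s["opening"],s["wrist_force"],s["torque"]);return s
B=[.5609,.2416]
for z in [.118,.114,.110,.108,.106,.1045]:
    c=robot.move_straight(B+[z],vel=.02,contact_N=6); print(z,c); st()
    if c: break
```

```text
0.118 False
26.075 [0.56095806 0.24166056 0.11800639] [-3.14153826e+00 -9.12479242e-05  1.55996475e-01] 0.1447881441084747 [ 0.0893711   0.89633532 -3.01645381] [0.0243973  0.03700036 0.01288997]
0.114 False
26.425 [0.56077058 0.24152979 0.11380492] [3.14148940e+00 3.75247340e-04 1.55967582e-01] 0.1466223549493768 [ 0.61928182 -0.16865828 -3.12187382] [ 0.04579425 -0.03759583 -0.05435758]
0.11 False
26.775 [0.56076457 0.24154001 0.10976528] [3.14147114e+00 4.40208412e-04 1.56042209e-01] 0.14658595489063236 [-0.72301101  0.08950319 -2.17183668] [ 0.03762308 -0.00240651 -0.00912407]
0.108 False
27.025 [0.56079946 0.24154949 0.1078758 ] [3.14149948e+00 2.80493447e-04 1.55993956e-01] 0.15189134884715197 [-0.10585377 -0.44826571 -3.64570523] [ 0.00757449 -0.00236858  0.01158742]
0.106 False
27.275 [0.56105921 0.24171783 0.10615588] [-3.14147104e+00 -3.55045026e-04  1.56046490e-01] 0.14808139760431738 [-0.00552994  0.82664064 -0.84848683] [0.0110946  0.01618107 0.0090011 ]
0.1045 False
27.525 [0.56119145 0.24175155 0.10475955] [-3.14134297e+00 -7.59200990e-04  1.56011206e-01] 0.14694599149999504 [ 0.17252631 -0.25341666 -0.41304996] [ 0.08163353 -0.07515539 -0.00410712]
```

Run:
```python
from plant import robot
import numpy as np,cv2
def st():
    s=robot.sense();print(s["t"],s["tcp_pos"],s["tcp_rot"],s["opening"],s["wrist_force"],s["torque"]);return s
B=[.5610,.2417]
print(robot.move_straight(B+[.1035],vel=.02,contact_N=5)); st()
robot.grip(.35); st()
robot.move_straight(B+[.15],vel=.08)
robot.move_straight([.515,.230,.22],vel=.15)
for n in ["wrist","scene","top"]:
    f=robot.grab_frame(n);cv2.imwrite(f"pics/i_{n}.png",f["image"][:,:,::-1]);np.savez(f"pics/i_{n}.npz",**f)
    if n=="scene":cv2.imwrite("pics/i_scenec.png",cv2.resize(f["image"][130:290,400:560,::-1],None,fx=3.5,fy=3.5,interpolation=cv2.INTER_CUBIC))
    if n=="wrist":
        from h import *
        X=cloud(f)[60:330,180:460].reshape(-1,3)
        for m,zz in [("lid",(.065,.075)),("collar",(.085,.094)),("stem",(.108,.122))]:
            P=X[(X[:,2]>zz[0])&(X[:,2]<zz[1])&(abs(X[:,0]-.561)<.1)&(abs(X[:,1]-.241)<.1)]
            print(m,len(P),cv2.minAreaRect((P[:,:2]*1000).astype(np.float32)),np.median(P,0),P[:,2].std())
            if m=="lid": 
                A=np.c_[P[:,:2]-[.561,.241],np.ones(len(P))]; print("tilt",np.linalg.lstsq(A,P[:,2],rcond=None)[0])
st()
```

```text
False
27.775 [0.56126528 0.24179262 0.10475812] [ 3.14154889e+00 -7.11357086e-04  1.55878723e-01] 0.14768058900177242 [-1.14984865 -1.62757361  6.68351056] [-0.22998354  0.43992299  0.0154832 ]
28.0833 [0.56093943 0.24165557 0.10331604] [3.14154522e+00 2.40864736e-04 1.55974300e-01] 0.34875956856860757 [-0.10837454  0.33603217 -0.3350964 ] [ 0.04435365  0.03915604 -0.01683876]
lid 18544 ((562.7012329101562, 242.44720458984375), (146.52960205078125, 146.3865509033203), 8.866297721862793) [0.55851344 0.25541603 0.06993611] 0.000732681810497307
tilt [-0.00015797 -0.00068933  0.0699527 ]
collar 1289 ((562.7600708007812, 242.39610290527344), (40.520755767822266, 40.53504943847656), 8.78020191192627) [0.5598033  0.24683548 0.08991922] 0.0011326230552238137
stem 301 ((561.6819458007812, 240.81744384765625), (14.233426094055176, 13.800738334655762), 7.805061340332031) [0.56102185 0.24152462 0.11562552] 0.0019623595852727984
29.6833 [0.51494141 0.22972236 0.21878694] [3.14108050e+00 1.92292801e-03 1.55688987e-01] 0.3496545787594124 [-0.30868669  0.17085958 -0.55571816] [0.02683919 0.00124366 0.00232736]
```

View pics/i_wrist.png

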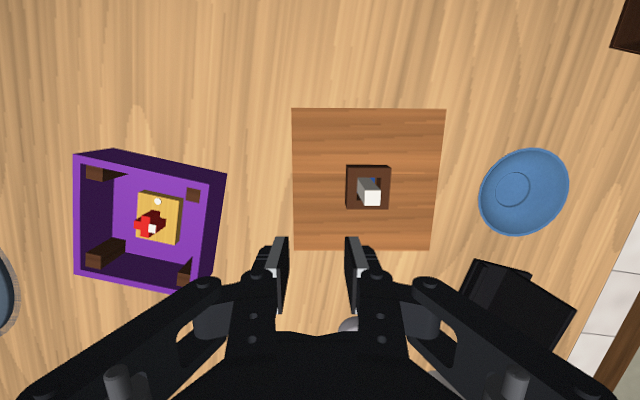

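View pics/i_scenec.png

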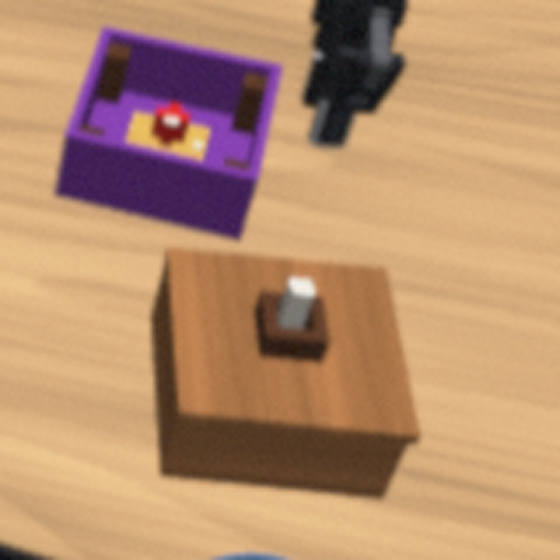

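Run:
```python
from plant import robot
import numpy as np,cv2
def st():
    s=robot.sense();print(s["t"],s["tcp_pos"],s["tcp_rot"],s["opening"],s["wrist_force"],s["torque"]);return s
K=[.5620,.2433]
robot.move_straight(K+[.17],vel=.12,attitude=[np.pi,0,.155]); robot.grip(.85,80)
print(robot.move_straight(K+[.083],vel=.06,contact_N=6)); st()
robot.grip(0,80); st()
f=robot.grab_frame("wrist");cv2.imwrite("pics/j.png",f["image"][:,:,::-1])
```

```text
False
32.5 [0.56228133 0.2434523  0.08345052] [-3.14136720e+00 -8.67116070e-04  1.55032454e-01] 0.8498167949236173 [ 0.51245927 -0.2197008  -0.01126583] [-0.00554079 -0.00261399  0.00226397]
32.9 [0.56234859 0.2434824  0.08363413] [-3.14137550e+00 -9.27672434e-04  1.54992914e-01] 0.4434637644686582 [-0.03911113 -0.49160166  3.62362996] [-0.0900458   0.19558472  0.01040843]
```

View pics/j.png

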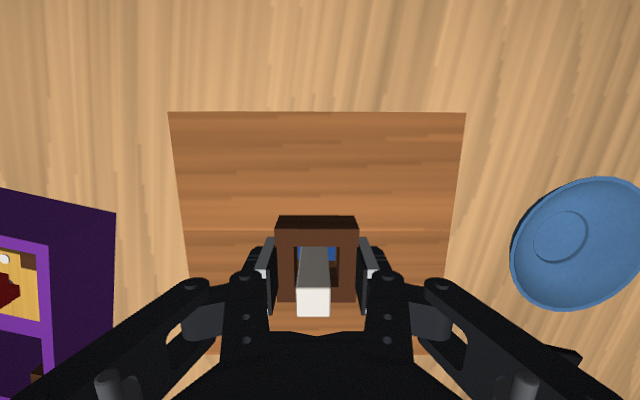

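Run:
```python
from plant import robot
import numpy as np,cv2
def st():
    s=robot.sense();print(s["t"],s["tcp_pos"],s["tcp_rot"],s["opening"],s["wrist_force"],s["torque"]);return s
K=[.5622,.2434]
for z in [.090,.11,.13]:
    robot.move_straight(K+[z],vel=.04); st()
f=robot.grab_frame("wrist");cv2.imwrite("pics/k.png",f["image"][:,:,::-1])
robot.move_straight(K+[.178],vel=.05); robot.sleep(.5); st()
from h import *
for n in ["wrist","scene","top"]:
    f=robot.grab_frame(n);cv2.imwrite(f"pics/l_{n}.png",f["image"][:,:,::-1]);np.savez(f"pics/l_{n}.npz",**f)
    if n=="scene":cv2.imwrite("pics/l_scenec.png",cv2.resize(f["image"][100:290,380:570,::-1],None,fx=3.1,fy=3.1,interpolation=cv2.INTER_CUBIC))
```

```text
33.275 [0.56206552 0.24329356 0.08988146] [3.14150549e+00 2.26313434e-04 1.54992188e-01] 0.4517359815701292 [ 0.19114604  0.07307817 -1.92410331] [-0.00450277  0.0332087  -0.04746836]
33.925 [0.56217377 0.24337391 0.11012893] [-3.14158415e+00 -1.57939305e-04  1.55009664e-01] 0.4475818725695912 [ 0.00250825  0.66067058 -1.85940729] [-0.01297911  0.02993332  0.0182734 ]
34.575 [0.56215208 0.24335805 0.13009952] [ 3.14156810e+00 -7.90553944e-05  1.54975955e-01] 0.4466806092832076 [-0.38977045 -0.08864808 -1.96183376] [-0.03188664 -0.00823114  0.04025085]
36.2333 [0.56220222 0.24342177 0.17795809] [3.14156752e+00 6.22488846e-05 1.55015854e-01] 0.4535969478168073 [-0.50149633 -0.30126243 -0.97292374] [-0.04914845 -0.0484154   0.02470929]
```

View pics/l_wrist.png

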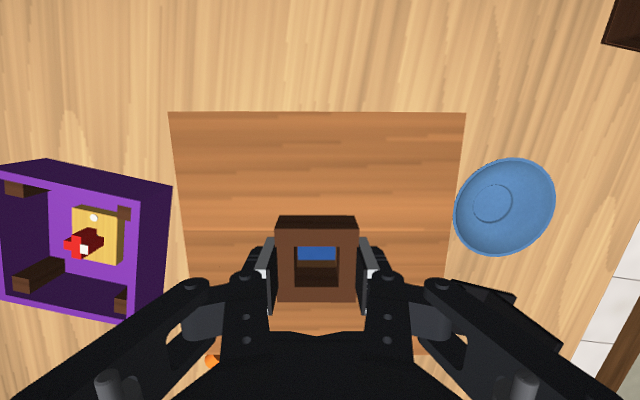

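View pics/l_scenec.png

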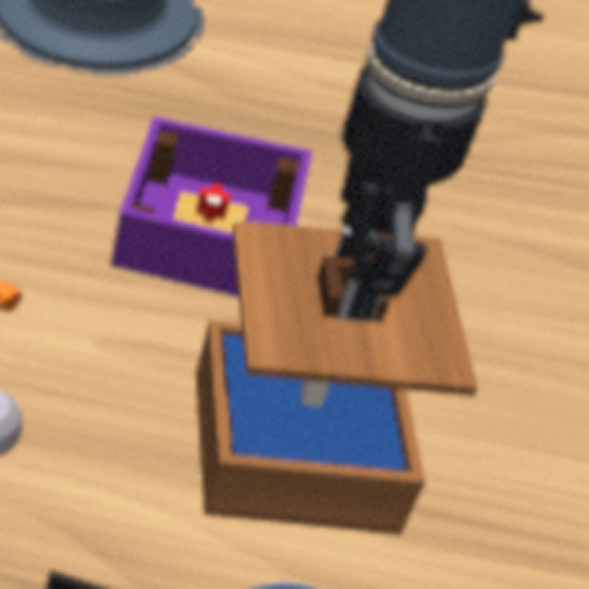

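View pics/l_top.png

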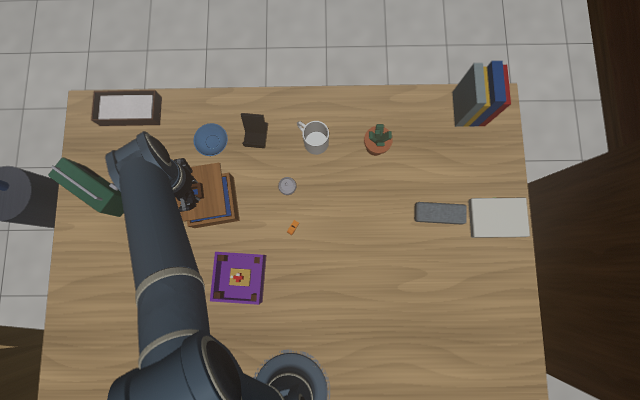

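Run:
```python
import numpy as np,cv2
from h import *
from plant import robot
f=dict(np.load("pics/l_scene.npz")); X=cloud(f); im=f["image"].astype(int)
m=(im[:,:,2]>im[:,:,0]+60)&(im[:,:,2]>im[:,:,1]+40); m[:200]=0;m[255:]=0;m[:,:445]=0;m[:,515:]=0
P=X[cv2.erode(m.astype(np.uint8),np.ones((3,3)))>0]
c=np.linalg.lstsq(np.c_[P[:,:2]-[.56,.24],np.ones(len(P))],P[:,2],rcond=None)[0]; print(len(P),"plate tilt,z",c)
X0=cloud(dict(np.load("pics/a_top.npz")));X1=cloud(dict(np.load("pics/l_top.npz")))
for n,u,v in [("bell",287,186),("whistle",292,228),("dish",210,140),("mug",315,137),("pot",378,140),("case",440,213),("purple",239,278),("stand",255,130)]:
    print(n,np.round(np.abs(X1-X0)[v-4:v+5,u-4:u+5].max()*1000,1))
robot.close_job()
s=robot.sense();print(s["t"],s["tcp_pos"],s["opening"])
```

```text
1127 plate tilt,z [ 0.91708289 -0.06865413  0.04043681]
bell 1105.9
whistle 1150.6
dish 9.2
mug 8.1
pot 7.4
case 6.8
purple 8.6
stand 8.8
the job is handed in; nothing more can be done
the job is handed in; nothing more can be done
```

Run:
```python
import numpy as np,cv2
from h import *
f=dict(np.load("pics/l_scene.npz")); X=cloud(f); im=f["image"].astype(int)
m=(im[:,:,2]>im[:,:,0]+60)&(im[:,:,2]>im[:,:,1]+40)
P=X[cv2.erode(m.astype(np.uint8),np.ones((3,3)))>0]
P=P[(abs(P[:,0]-.561)<.058)&(abs(P[:,1]-.2415)<.058)&(P[:,2]<.09)&(P[:,2]>.03)]
c=np.linalg.lstsq(np.c_[P[:,:2]-[.561,.2415],np.ones(len(P))],P[:,2],rcond=None)[0]; print(len(P),c,np.percentile(P[:,2],[5,50,95]))
a=np.load("pics/a_top.npz")["image"];b=np.load("pics/l_top.npz")["image"]
for n,u,v in [("bell",287,186),("whistle",292,228)]:
    print(n,np.abs(a.astype(int)-b)[v-12:v+13,u-12:u+13].max())
```

```text
1060 [0.01239345 0.00670296 0.06067617] [0.05846789 0.06099133 0.06332227]
bell 12
whistle 12
```

The job is done and handed in at about 36 s of the 72 s allowed, with the arm still holding the outer lid above the stem.

- **Key:** I wound it clockwise in one grasp until it hit its stop. The torque rose sharply at the angle worked out for fully wound, and a picture after letting go shows the dot pointing at the white mark.
- **Lids on the box:** I lifted both by the stem, lowered them onto the box and let go. With both lids on, the outer lid measured flat at 70 mm and the stem top was at about 116 mm, which is what a fully seated lid should give.
- **Outer lid raised:** I took it by the collar and raised it straight up about 94 mm. It now hangs roughly 40 mm clear above the stem, and I saw no side loads on the way up. The blue inner lid stayed in the mouth.

**Checks that went wrong:**
- My first check of the inner plate gave a nonsense tilt, because stray pixels got in. I only redid it after handing in. That gave about 61 mm high and level to about 0.7°, against 60 mm expected.
- My first check of whether things on the shelf had moved gave meaningless values for the bell and whistle, because depth readings were missing there. Comparing the before and after pictures shows both unchanged. The mug, dish, pot, phone stand, glasses case and purple box differed by at most 9 mm in depth, which I took as camera noise, and they look unmoved.

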